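# Cap the torque load cell

## Task

The brass load cell cap has been left lying on its side on the counter. Push it over where it lies so that it stands mouth down and any grit drops out on the counter; do not lift it while it is on its side. Then pick it up and lower it gently, still mouth down, over the upright square drive of the larger load cell until its hexagonal flange sits flat on the cell's top face, let go, and leave everything else on the counter where it is.

Things in the scene. Friction and masses are not known exactly. Their poses are not given: they have to be found in the camera images.
- cap: Hollow brass cap, about 430 g, open at one end. Origin: centre of the mouth; +z along the axis to the closed end. z 0-10 mm: hexagonal flange, 66 mm across flats, 76 over corners, a flat facing +x. Then a round barrel 38 mm in diameter to z 48, and a knob 20 mm in diameter to z 60. Bore 32 mm wide, 42 deep. Starts on its side; standing mouth down, z is up, origin at counter height.
- cap_mass (a point): Cap's centre of mass, on its axis 18 mm from the mouth. It starts lying on the flange's +x flat (so it does not roll) and the barrel's end, axis 20 degrees off level, mouth facing slightly up, any heading. About 1.5 N, level, on the flange's top from the closed-end side tips it about its lower flat; turned 50 degrees from there it falls onto its mouth by itself.
- cap_rim (a point): On the cap: middle of the flange edge that is uppermost as it lies, on the closed-end side (cap frame: x -33, y 0, z 10 mm), at first about 62 mm above the counter. The place to push. The barrel below it lies about 14 mm under this edge.
- load_cell: The larger of two load cells, bolted down: round aluminium body 80 mm in diameter on a foot 110 mm in diameter; flat top face 72 mm above the counter. In the middle a steel SQUARE drive 19 x 19 mm (27 over corners), sides along the cell's x and y, rises to 102 mm. A connector sticks out to 62 mm on its +x side, below 57 mm. Origin: centre of the underside, z up.
- cell_seat (a point): Centre of the larger load cell's top face, at the root of the square drive (72 mm above the counter); the mouth of the cap comes here when it is home. z up.
- small_cell: The smaller load cell, bolted down: body 56 mm in diameter on a foot 84 mm in diameter, top face 48 mm above the counter, with a HEXAGONAL drive 11 mm across flats and 22 mm high. Not the one to be capped. Origin = centre of the underside. It may stand on either side.
- hex_driver: Black T-handled hex driver lying flat: shaft along its x, from -82 to +70 mm, cross handle 100 mm wide at x = -75 mm, 12 mm thick. Loose bystander. Origin at its underside.
- dial_cover: Smoky gray acrylic dial cover, a shallow round cup lying open side down, 78 mm in diameter, 20 mm high. Loose bystander. Origin = centre of its underside.
- drive_plug: Steel square drive plug: round foot 32 mm in diameter and 12 mm high with a 19 mm square on it, 34 mm high in all. Loose bystander. Origin = centre of its underside.
- ring_spanner: Chrome double ring spanner lying flat along its x axis, 200 mm long, 31 mm wide, 10 mm high. Loose bystander. Origin = middle of its underside.
- deep_socket: Black deep socket standing on end, 28 mm in diameter, 46 mm high. Loose bystander. Origin = centre of its underside.

How it is judged:
By the outcome, as a careful person would: the job done as asked, in the order asked, and still so for the second after the job is handed in, with the robot touching nothing.
It also fails if it takes over 56 s, if anything falls off the work surface, if the arm or the gripper's body presses on something with over 40 N, if the wrist force passes 120 N, or if a joint passes its speed limit or range.

## Robot

A 6-joint arm with a two-finger parallel gripper is mounted at the origin on the work surface. World frame = base frame: x ahead of the robot, y to its left, z up, the work surface at z = 0. Lengths are in m, angles in degrees, forces in N, time in s.
With the tool pointing down it reaches from about 0.25 to 0.725 m from the base axis. Payload 9.7 kg.
Tool frame: the origin (TCP) lies between the finger pads; the fingertips stand 19 mm ahead of it and the grasp point (between the pads) is the TCP; z points along the fingers, y is the line along which they close (so a half turn about z gives the same grasp; the last joint's range is limited). The gripper opens to 85 mm and grips with 20 to 120 N. Pads are 22 mm wide; open, the fingers measure 114 mm over their backs; the gripper's body (76 mm by 85 mm) begins 54 mm behind the grasp point. The pads swing forward as they close: fully open they stand 13 mm farther back than shut.
Start: joints at [-63.885, 4.979, 10.078, 95.1, 0, 90], TCP at [0.242, -0.494, 0.25] pointing down, gripper open.
Joint ranges: [-179.16, 179.16], [-48.56, 103.87], [-65.8, 70.77], [-126.05, 130.52], [-82.76, 87.17], [-180, 180]. Speed limits (degrees/s): [127.2, 127.2, 147.25, 180, 180, 180].

## Interface

Orientations are given as [roll, pitch, yaw] about the fixed x, y, z axes, in that order (R = Rz(yaw) Ry(pitch) Rx(roll)).
In Python, from workcell import bot gives the robot as it stands. The module is installed in compiled form; this text tells all that it offers.
- The arm moves only by the shell command python3 -m crank 'ROWS' [OPENING] [FORCE]. ROWS is JSON, a list that holds one entry, the list of rows, each a list of 6 numbers: the shift along the world's x, y, z as a fraction of full scale, then the turn, a rotation vector about the world's x, y, z as a fraction of full scale. In form: [[[x, y, z, wx, wy, wz], ...]]. A call has 1 to 20 rows; each row shifts and turns the commanded pose from where the row before left it; what a row does not reach is not made up. Full scale, the value 1, is 20 mm for a shift and 0.12 rad for a turn. A row lasts 1/12 s, in which the tool goes at most 41.7 mm and 7.16 degrees, less where a joint would pass 70% of its speed; a pose out of reach is approached as far as the arm can. A call with a number of a shift or a turn outside -1 to 1 is refused whole. A call with a gripper value outside its range is refused whole. OPENING is the opening, from 0 (shut) to 1 (fully open), set as the call begins (- or left out, the last holds). The fingers move at their own pace and stop on an object; FORCE is the grip in N (left out, the last holds). Time passes only in rows, so rows that do not move let the fingers close. It gives the time, the measured TCP pose, the force, the opening and the grip force at its end, in the units of the state.
- bot.get_obs(): the state, without advancing time (a new reading comes with each control period).
- bot.camera(name): name is "scene" or "top"; returns the picture (384x512x3 uint8, red, green, blue); there is no depth.
- bot.camera_model(name): a dict with "vertical_fov" (degrees; the focal length in pixels is half the picture's height over the tangent of half this angle, whatever the lens; pixels are square), "cx", "cy" (the principal point, pixels), "R" (3x3) and "t" (3): a world point X has camera coordinates R X + t. Camera axes: x right, y down, z forward; pixel columns grow to the right and rows downward; lengths in m; the calibration is good to about 2 mm. A picture is of the moment at which its call begins. camera_model takes no time and is no camera call.
- bot.job_done(): hands the job in; it is judged then, once.
The state is a dict: "time": time; "q": joint angles; "qd": joint speeds; "joint_efforts": joint torques, N m; "ee_pos": TCP position; "tcp_rot": TCP orientation; "wrist_force": force on the tool from outside, world axes, zero at the start; "torque": the same for the moment, N m; "opening": finger opening in m; "grasp_force": force on a finger pad.
Only numpy, scipy, OpenCV 4.12 (cv2) and the standard library are available. Lean on these libraries where they do the work, as an engineer would, in place of code of your own. Each camera call takes 0.05 s, during which the arm holds its last target. There are 200 camera calls.

## Working session

There is one attempt and no reset: what is moved stays moved. The work goes in short steps, Python scripts to look and compute and a shell command to move; the robot and the scene stay as the last step left them, time stands still between calls to the robot, and variables do not carry over. Pictures are saved under pics/ and viewed, at most 12 in all, crops included, and the job is handed in when it is done.

```bash
mkdir -p pics; cat > h.py <<'E'
import numpy as np, cv2
from workcell import bot
def model(n):
    m=bot.camera_model(n); R=np.array(m["R"]);t=np.array(m["t"]); f=192/np.tan(np.radians(m["vertical_fov"])/2)
    return R,t,f,m["cx"],m["cy"]
def proj(n,X):
    R,t,f,cx,cy=model(n); c=R@np.array(X,float)+t; return np.array([cx+f*c[0]/c[2],cy+f*c[1]/c[2]])
def ray(n,u,v):
    R,t,f,cx,cy=model(n); return -R.T@t, R.T@np.array([(u-cx)/f,(v-cy)/f,1.])
def onz(n,u,v,z):
    o,d=ray(n,u,v); return o+d*(z-o[2])/d[2]
def tri(p1,p2):
    o1,d1=ray("scene",*p1);o2,d2=ray("top",*p2)
    A=np.array([d1,-d2]).T; s=np.linalg.lstsq(A,o2-o1,rcond=None)[0]
    a=o1+d1*s[0];b=o2+d2*s[1]; return (a+b)/2,np.linalg.norm(a-b)
def snap(n,name,crop=None,s=1):
    im=np.array(bot.camera(n))[:,:,::-1]
    cv2.imwrite(f"pics/{name}_raw.png",im)
    if crop: x0,y0,x1,y1=crop; im=im[y0:y1,x0:x1]
    cv2.imwrite(f"pics/{name}.png",cv2.resize(im,None,fx=s,fy=s,interpolation=cv2.INTER_CUBIC))
E
python3 - <<'E'
from h import *
snap("scene","s0",s=1.5);snap("top","t0",s=1.5)
for n in("scene","top"):
    R,t,f,cx,cy=model(n);print(n,-R.T@t,R[2],f,cx,cy)
print(bot.get_obs())
E
```

```text
scene [1.26678701 0.06737638 0.96618128] [-0.60448294  0.01465291 -0.79648331] 480.0374800648535 255.25794151747743 190.57256149223943
top [0.32118495 0.07843297 1.30234208] [ 0.19441351 -0.02003732 -0.98071499] 490.4644435954837 257.0740285264866 189.6301642728419
{'time': 0.1, 'q': array([-6.38829136e+01,  5.00863062e+00,  1.00389656e+01,  9.50997993e+01,
       -6.54364501e-04,  9.00000278e+01]), 'qd': array([ 0.00119844, -0.09150787,  0.12520239,  0.11359176,  0.00584719,
        0.03162994]), 'joint_efforts': array([ 7.39181050e-04, -5.21563697e+01,  4.65652442e+01,  1.60158245e-02,
       -4.18092995e-06,  2.53329551e-05]), 'ee_pos': array([ 0.24203017, -0.49367926,  0.24964716]), 'tcp_rot': array([-1.79930536e+02,  6.54397756e-04,  2.61170593e+01]), 'wrist_force': array([-0.3490789 ,  0.4886456 ,  0.11259858]), 'torque': array([-0.01005004,  0.06135781,  0.01588634]), 'grasp_force': 0.0, 'opening': 0.08546027760488933}
```

View pics/s0.png

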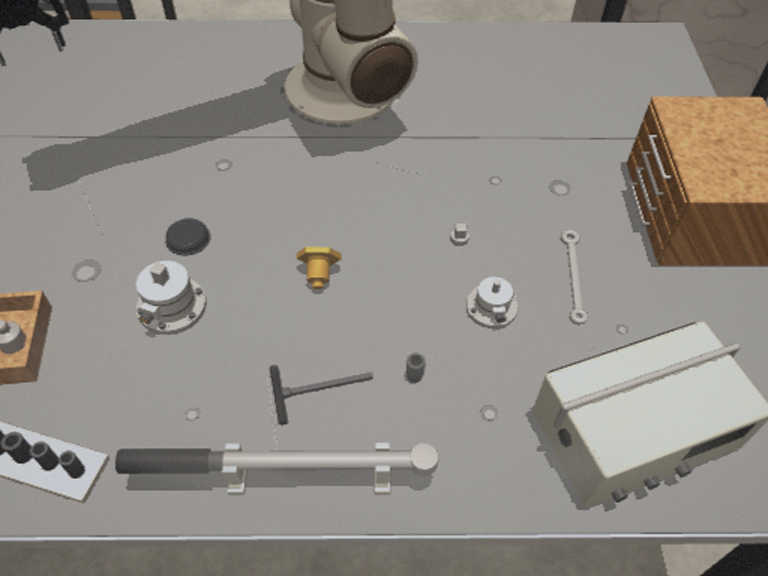

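View pics/t0.png

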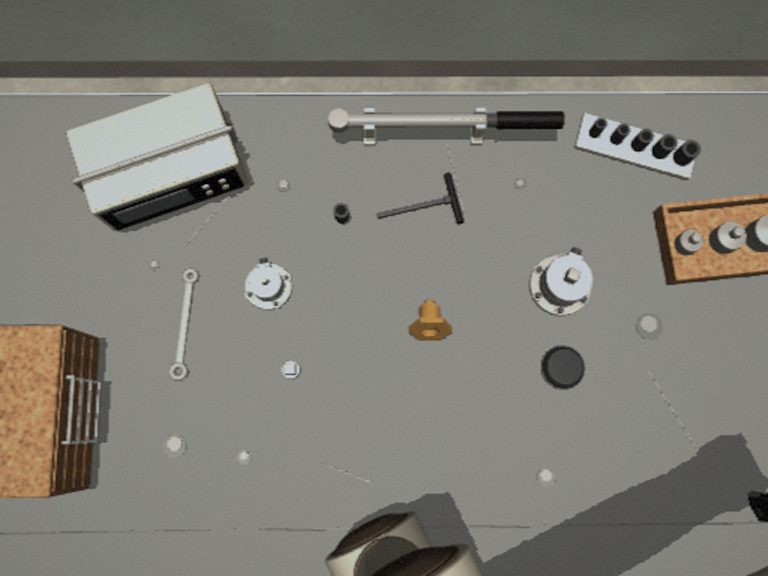

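The scene view shows the cap at about (318,265)/1.5, its mouth toward the robot and its knob pointing away. The larger cell is at (163,290)/1.5 and the small cell at (494,298)/1.5. Next I'll enlarge the cap and the larger cell in both views.

```bash
python3 - <<'E'
import cv2,numpy as np
s=cv2.imread("pics/s0_raw.png");t=cv2.imread("pics/t0_raw.png")
def c(im,x,y,w,h): return cv2.resize(im[y:y+h,x:x+w],None,fx=8,fy=8,interpolation=cv2.INTER_CUBIC)
def g(im,x,y):
    for i in range(0,50,5):
        if i*8<im.shape[1]:cv2.putText(im,str(x+i),(i*8,8),0,.3,(0,0,255));cv2.line(im,(i*8,0),(i*8,im.shape[0]),(0,0,255) if i%10==0 else (120,120,160),1) if i%10==0 else 0
        if i*8<im.shape[0]:cv2.putText(im,str(y+i),(0,i*8+8),0,.3,(0,255,0));cv2.line(im,(0,i*8),(im.shape[1],i*8),(0,200,0),1) if i%10==0 else 0
    return im
a=np.hstack([g(c(s,190,158,48,37),190,158),g(c(t,264,192,48,37),264,192)])
b=np.hstack([g(c(s,90,172,48,37),90,172),g(c(t,354,162,48,37),354,162)])
cv2.imwrite("pics/c0.png",np.vstack([a,b]))
E
```

```text
(no output)
```

View pics/c0.png

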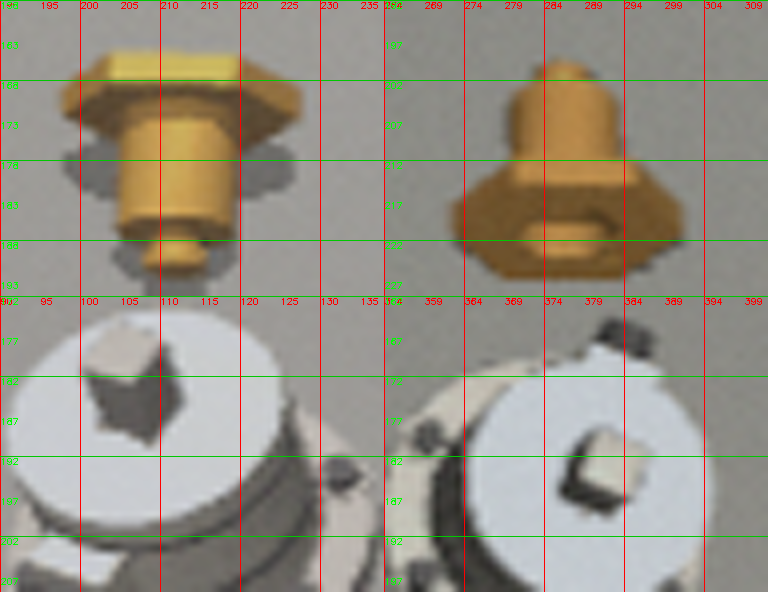

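```bash
python3 - <<'E'
from h import *
from scipy.optimize import least_squares
def P(im,x,y): # display px in c0 tile -> raw
    ox,oy,dx,dy={'cs':(190,158,0,0),'ct':(264,192,384,0),'ls':(90,172,0,296),'lt':(354,162,384,296)}[im]
    return np.array([ox+(x-dx+.5)/8-.5, oy+(y-dy+.5)/8-.5])
print("rim tri",tri(P('cs',174,82),P('ct',575,159)))
print("mouthedge tri",tri(P('cs',174,53),P('ct',575,185)))
print("drive top tri",tri(P('ls',124,351),P('lt',617,461)))
c,s=np.cos(np.radians(20)),np.sin(np.radians(20))
h=33/np.sqrt(3)/1000
obs=[]
for v,tile,pts in (("scene",'cs',[(107,83),(240,80),(110,53),(238,52)]),("top",'ct',[(516,159),(636,159),(512,185),(638,185)])):
    for i,p in enumerate(pts): obs.append((v,P(tile,*p),i))
def frame(psi):
    a=np.array([c*np.cos(psi),c*np.sin(psi),-s]); x=np.array([-s*np.cos(psi),-s*np.sin(psi),-c]); return x,np.cross(a,x),a
def pts(q,v):
    X,Y,A=frame(q[2]);O=np.array([q[0],q[1],q[3]])
    z=[.01,.01,0,0]; L=[O-.033*X+y*Y+zz*A for zz,y in zip(z,[h,-h,h,-h])]
    return L
def res(q,full=False):
    r=[]
    for v,p,i in obs:
        L=[proj(v,x) for x in pts(q,v)]
        pair=sorted(L[:2] if i<2 else L[2:],key=lambda u:u[0]); r+=list(pair[i%2]-p)
    return np.array(r)
o=least_squares(res,[.44,.06,0,.034]);print("cap xy,psi,z",o.x[:2],np.degrees(o.x[2]),o.x[3],"res",np.round(o.fun,1))
X,Y,A=frame(o.x[2]);O=np.array([o.x[0],o.x[1],o.x[3]]);print("rim",O-.033*X+.01*A,"lowedge",O+.033*X+.01*A,"com",O+.018*A,"knob",O+.06*A)
# cell disc
for v,nm,(u,w) in (("scene","s0",(108,188)),("top","t0",(378,190))):
    im=cv2.imread(f"pics/{nm}_raw.png").astype(int); m=((im.min(2)>185)&(im[:,:,0]-im[:,:,2]>3)).astype(np.uint8)
    m[:, :u-25]=0;m[:,u+25:]=0;m[:w-25]=0;m[w+25:]=0
    n,lab,st,ce=cv2.connectedComponentsWithStats(m); k=1+np.argmax(st[1:,4]); ctr=max(cv2.findContours((lab==k).astype(np.uint8),0,1)[0],key=len)
    e=cv2.fitEllipse(cv2.convexHull(ctr)); print(v,e,st[k],"at .072:",onz(v,*e[0],.072))
E
```

```text
rim tri (array([ 0.50969745, -0.02357996,  0.06104544]), np.float64(0.0009311259013553682))
mouthedge tri (array([ 0.50083617, -0.02345153,  0.06430289]), np.float64(0.0002582356675269139))
drive top tri (array([ 0.57566304, -0.2616619 ,  0.10191303]), np.float64(0.001222896971615891))
cap xy,psi,z [ 0.48926822 -0.02361817] 0.06082125283891505 0.03363364398335078 res [ 0.4 -0.1 -0.7  0.3  0.1 -0.2 -0.4 -0.1 -0.2 -0.  -0.4 -0.2  0.4  0.2
 -0.4  0. ]
rim [ 0.5099518  -0.02359621  0.0612233 ] lowedge [ 0.48737848 -0.02362018 -0.00079641] com [ 0.50618268 -0.02360022  0.02747728] knob [ 0.54564974 -0.02355832  0.01311244]
scene ((107.70878601074219, 186.53411865234375), (24.77370262145996, 34.25496292114258), 74.13450622558594) [ 91 174  34  26 482] at .072: [ 0.57611611 -0.26185321  0.072     ]
top ((379.3748779296875, 184.3415985107422), (28.758085250854492, 30.383604049682617), 168.5391082763672) [365 169  29  31 573] at .072: [ 0.57649431 -0.26186328  0.072     ]
```

```bash
python3 -m crank '[[[0.6,1,0,0,0,-0.19],[0.6,1,0,0,0,-0.19],[0.6,1,0,0,0,-0.19],[0.6,1,0,0,0,-0.19],[0.6,1,0,0,0,-0.19],[0.6,1,0,0,0,-0.19],[0.6,1,0,0,0,-0.19],[0.6,1,0,0,0,-0.19],[0.6,1,0,0,0,-0.19],[0.6,1,0,0,0,-0.19],[0.6,1,0,0,0,-0.19],[0.6,1,0,0,0,-0.19],[0.6,1,0,0,0,-0.19],[0.6,1,0,0,0,-0.19],[0.6,1,0,0,0,-0.19],[0.6,1,0,0,0,-0.19],[0.6,1,0,0,0,-0.19],[0.6,1,0,0,0,-0.19],[0.6,1,0,0,0,-0.19],[0.6,1,0,0,0,-0.19]]]' 0 60
python3 -m crank '[[[0.5,0.7,-0.8,0,0,0],[0.5,0.7,-0.8,0,0,0],[0.5,0.7,-0.8,0,0,0],[0.5,0.7,-0.8,0,0,0],[0.5,0.7,-0.8,0,0,0],[0,0,-0.8,0,0,0],[0,0,-0.8,0,0,0],[0,0,-0.6,0,0,0],[0,0,0,0,0,0],[0,0,0,0,0,0]]]'
python3 -c "
from h import *
import numpy as np
snap('scene','s1',(170,110,270,210),6)"
```

```text
time: 1.77
ee_pos: [0.4824, -0.0927, 0.25]
tcp_rot: [-180.0, 0.0, -0.1]
wrist_force: [0.1, 0.5, -0.4]
opening: 0.0002
grasp_force: 0.0
time: 2.6
ee_pos: [0.5317, -0.024, 0.126]
tcp_rot: [-180.0, 0.1, -0.0]
wrist_force: [-0.2, 0.3, 0.7]
opening: -0.0001
grasp_force: 0.0
```

View pics/s1.png

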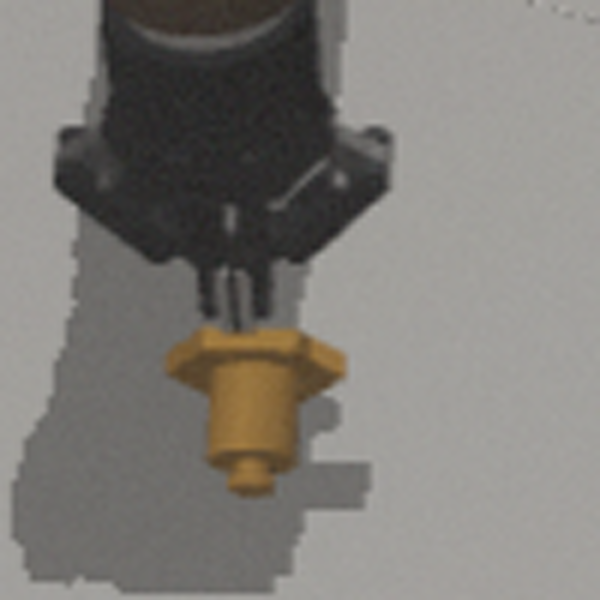

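The shut fingertips end at about (237,330), which is raw (209.4,164.9), just above the rim in this view. I'll check that against the projected tip positions.

```bash
python3 -c "
from h import *
for x in(.5207,.5317,.5427):
  for z in(.126,.107,.1): print(x,z,proj('scene',(x,-.024,z)))
print(proj('scene',(.51,-.0236,.061)))"
```

```text
0.5207 0.126 [209.00061042 153.52877096]
0.5207 0.107 [209.52584666 158.88559245]
0.5207 0.1 [209.71583823 160.82329369]
0.5317 0.126 [208.76751943 157.08917558]
0.5317 0.107 [209.29898264 162.42979859]
0.5317 0.1 [209.49120578 164.36143055]
0.5427 0.126 [208.53162458 160.69240821]
0.5427 0.107 [209.06942653 166.01606218]
0.5427 0.1 [209.26392092 167.94134501]
[211.10923271 167.91129216]
```

```bash
python3 -m crank '[[[0,0,-0.85,0,0,0],[0,0,-0.85,0,0,0],[0,0,-0.8,0,0,0],[0,0,0,0,0,0],[-0.18,0,0,0,0,0],[-0.18,0,0,0,0,0],[-0.18,0,0,0,0,0],[-0.14,0,0.025,0,0,0],[-0.14,0,0.025,0,0,0],[-0.14,0,0.025,0,0,0],[-0.14,0,0.025,0,0,0],[0,0,0,0,0,0]]]'
python3 -c "
from h import *
snap('scene','s2',(170,110,270,210),6)"
```

```text
time: 3.65
ee_pos: [0.5096, -0.0238, 0.0785]
tcp_rot: [-180.0, 0.0, -0.0]
wrist_force: [1.1, 0.2, -0.1]
opening: 0.0001
grasp_force: 0.5
```

View pics/s2.png

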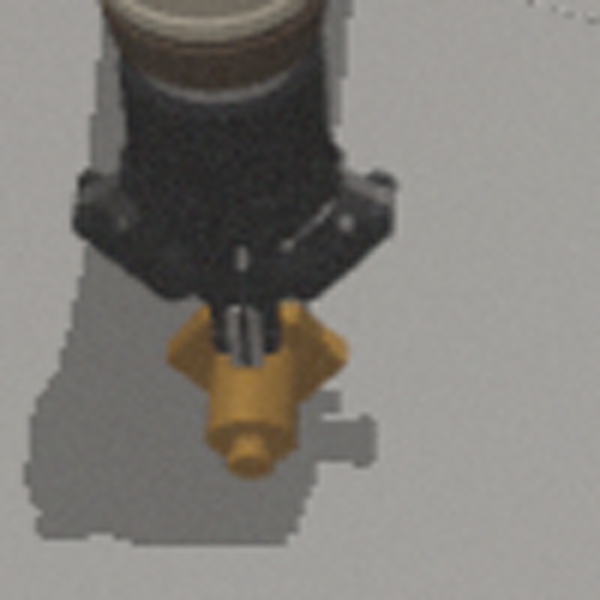

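The fingers touch the rim with 1.1 N, and the knob has risen from (250,490) to (250,462), so the cap is tipping in place. I'll continue along the arc.

```bash
python3 -m crank '[[[-0.14,0,0.02,0,0,0],[-0.14,0,0.02,0,0,0],[-0.14,0,0.02,0,0,0],[-0.14,0,0.02,0,0,0],[-0.15,0,0,0,-0.31,0],[-0.15,0,0,0,-0.31,0],[-0.15,0,0,0,-0.31,0],[-0.15,0,0,0,-0.31,0],[-0.15,0,0,0,-0.31,0],[-0.15,0,0,0,-0.31,0],[-0.15,0,0,0,-0.31,0],[0,0,0,0,0,0]]]'
python3 -m crank '[[[-0.13,0,-0.03,0,-0.27,0],[-0.13,0,-0.03,0,-0.27,0],[-0.13,0,-0.03,0,-0.27,0],[-0.13,0,-0.03,0,-0.27,0],[-0.13,0,-0.03,0,-0.27,0],[-0.13,0,-0.03,0,-0.27,0],[0,0,0,0,0,0]]]'
python3 -c "
from h import *
snap('scene','s3',(170,110,270,210),6)"
```

```text
time: 4.7
ee_pos: [0.4765, -0.0239, 0.0796]
tcp_rot: [-180.0, -15.0, -0.0]
wrist_force: [-0.8, -0.5, -0.5]
opening: -0.0002
grasp_force: 0.0
time: 5.28
ee_pos: [0.4612, -0.0238, 0.0756]
tcp_rot: [-180.0, -26.0, -0.0]
wrist_force: [-0.4, -0.5, 0.1]
opening: -0.0003
grasp_force: 0.0
```

View pics/s3.png

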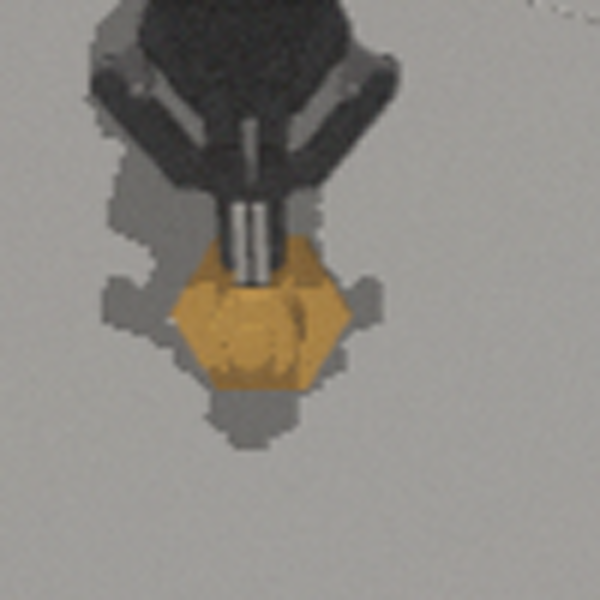

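The cap is still tilted, with its axis pointing nearly at the camera and its knob around (252,345). It hasn't fallen yet, so I'll continue along the arc.

```bash
python3 -m crank '[[[-0.13,0,-0.03,0,-0.27,0],[-0.13,0,-0.03,0,-0.27,0],[-0.1,0,-0.05,0,-0.24,0],[-0.1,0,-0.05,0,-0.24,0],[-0.1,0,-0.05,0,-0.24,0],[-0.1,0,-0.05,0,-0.24,0],[0,0,0,0,0,0],[0,0,0,0,0,0]]]'
python3 -c "
from h import *
snap('scene','s4',(170,110,270,210),6)"
```

```text
time: 6.0
ee_pos: [0.4499, -0.0239, 0.0729]
tcp_rot: [180.0, -36.5, -0.0]
wrist_force: [-0.7, 0.5, 4.9]
opening: 0.0003
grasp_force: 2.3
```

View pics/s4.png

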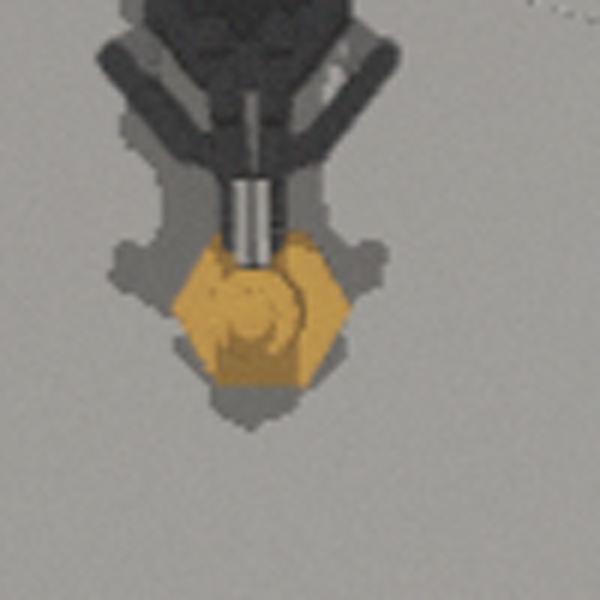

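The cap is at roughly 40° elevation and past its balance point. The barrel now touches the fingertips with about 5 N upward. I'll withdraw along the tool axis so the cap can come down.

```bash
python3 -m crank '[[[-0.12,0,0.15,0,0,0],[-0.12,0,0.15,0,0,0],[-0.12,0,0.15,0,0,0],[-0.15,0,0.2,0,0,0],[-0.15,0,0.2,0,0,0],[-0.15,0,0.3,0,0,0],[-0.15,0,0.3,0,0,0],[-0.15,0,0.4,0,0,0],[0,0,0.4,0,0,0],[0,0,0.4,0,0,0],[0,0,0,0,0,0]]]'
python3 -c "
from h import *
snap('scene','s5',(170,110,270,210),6)"
```

```text
time: 6.97
ee_pos: [0.4434, -0.0255, 0.1263]
tcp_rot: [-179.9, -35.7, -0.0]
wrist_force: [0.9, 0.6, 0.9]
opening: 0.0002
grasp_force: 0.0
```

View pics/s5.png

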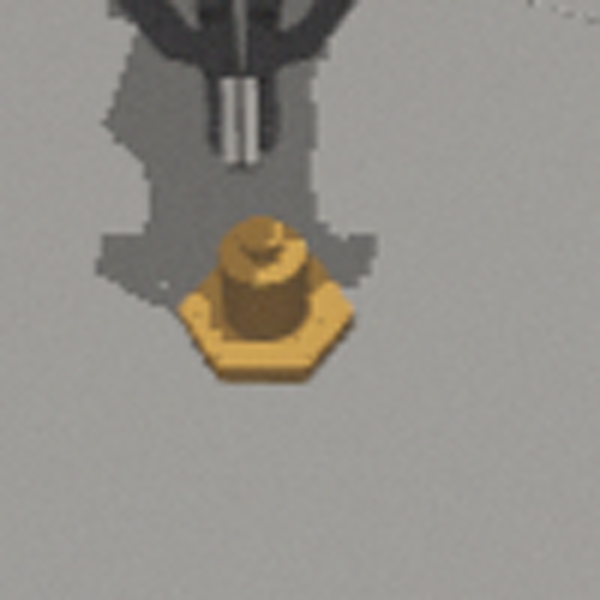

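The cap stands mouth down, with its knob top near (262,232) and its flange at (268,330). I'll straighten the tool, step aside and measure the cap in both views.

```bash
python3 -m crank '[[[0,-0.7,0.3,0,0.52,0],[0,-0.7,0.3,0,0.52,0],[0,-0.7,0.3,0,0.52,0],[0,-0.7,0.3,0,0.52,0],[0,-0.7,0.3,0,0.52,0],[0,-0.7,0.3,0,0.52,0],[0,-0.7,0.3,0,0.52,0],[0,-0.7,0.3,0,0.52,0],[0,-0.7,0.3,0,0.52,0],[0,-0.7,0.3,0,0.52,0],[0,0,0,0,0,0]]]' 1
python3 -c "
from h import *
snap('scene','s6');snap('top','t6')
s=cv2.imread('pics/s6_raw.png');t=cv2.imread('pics/t6_raw.png')
def c(im,u,v,o):
    x,y=int(u)-20,int(v)-28
    r=cv2.resize(im[y:y+50,x:x+40],None,fx=10,fy=10,interpolation=cv2.INTER_CUBIC)
    for i in range(0,50,10):
        cv2.line(r,(i*10,0),(i*10,500),(0,0,255),1);cv2.line(r,(0,i*10),(400,i*10),(0,255,0),1);cv2.putText(r,str(x+i),(i*10,10),0,.35,(0,0,255));cv2.putText(r,str(y+i),(0,i*10+22),0,.35,(0,255,0))
    return r
a=proj('scene',(.4544,-.0236,.02));b=proj('top',(.4544,-.0236,.01));print(a,b)
cv2.imwrite('pics/c6.png',np.hstack([c(s,*a,0),c(t,*b,0)]))"
```

```text
time: 7.93
ee_pos: [0.4436, -0.1672, 0.1827]
tcp_rot: [-179.9, 0.5, -0.1]
wrist_force: [1.2, -0.5, -0.5]
opening: 0.0854
grasp_force: 0.0
[213.08443933 161.58951657] [286.23603442 235.07999011]
```

View pics/c6.png

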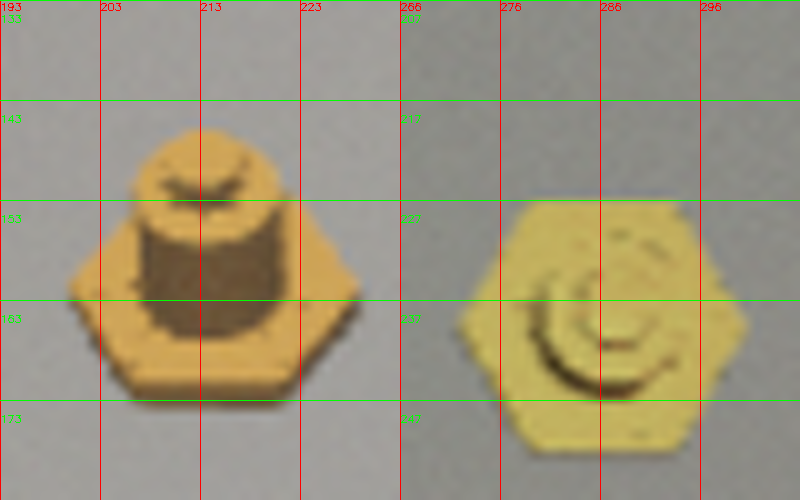

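```bash
python3 -c "
from h import *
print(tri((214.05,161.7),(285.9,239.15)), onz('top',285.9,239.15,.010), onz('scene',214.05,161.7,.010))
print('barrel top scene',onz('scene',193+20.9-.45,133+18.3-.45,.048))
# flange top flat edges & corners checks
for p in ((206.5,170.7),(221.0,170.7)): print(onz('scene',*p,.010))
for p in ((279,226.7),(294,226.7),(279.5,251.6),(294,251.6),(271.6,239),(300.3,239)): print(onz('top',*p,.010))
print(bot.get_obs()['ee_pos'])"
```

```text
(array([ 0.4439128 , -0.0224701 ,  0.00735552]), np.float64(0.00040226060631522246)) [ 0.44366693 -0.02246535  0.01      ] [ 0.44619275 -0.02202089  0.01      ]
barrel top scene [ 0.44228345 -0.02156074  0.048     ]
[ 0.47672671 -0.04015975  0.01      ]
[ 0.4767153  -0.00281273  0.01      ]
[ 0.47680427 -0.00491922  0.01      ]
[ 0.47643585 -0.04471698  0.01      ]
[ 0.41119441 -0.0049092   0.01      ]
[ 0.4108067  -0.04300178  0.01      ]
[0.44442875 0.01525876 0.01      ]
[ 0.44369268 -0.06051186  0.01      ]
[ 0.4428685  -0.16554984  0.18255931]
```

The cap stands at (0.4438, -0.0222). The flange edges back-project to 66 mm across flats and 76 mm over corners, which checks out. Next is the grasp on the barrel.

```bash
python3 -m crank '[[[0,0.72,0,0,0,0],[0,0.72,0,0,0,0],[0,0.72,0,0,0,0],[0,0.72,0,0,0,0],[0,0.72,0,0,0,0],[0,0.72,0,0,0,0],[0,0.72,0,0,0,0],[0,0.72,0,0,0,0],[0,0.72,0,0,0,0],[0,0.72,0,0,0,0],[0,0,0,0,0,0],[0,0,-0.7,0,0,0],[0,0,-0.7,0,0,0],[0,0,-0.7,0,0,0],[0,0,-0.7,0,0,0],[0,0,-0.6,0,0,0],[0,0,0,0,0,0]]]' 1
python3 -c "from h import *; o=bot.get_obs();print(o['ee_pos'],o['tcp_rot'],o['time'])"
```

```text
time: 9.45
ee_pos: [0.4411, -0.0215, 0.1133]
tcp_rot: [-179.9, 0.3, -0.0]
wrist_force: [-0.4, -0.0, 0.1]
opening: 0.0859
grasp_force: 0.0
[ 0.44109339 -0.02146652  0.11329417] [-1.79895817e+02  3.24239840e-01 -6.23208084e-03] 9.45
```

```bash
python3 -m crank '[[[0.135,-0.035,-0.5,0,-0.047,0],[0,0,-0.7,0,0,0],[0,0,-0.7,0,0,0],[0,0,-0.6,0,0,0],[0,0,-0.5,0,0,0],[0,0,-0.4,0,0,0],[0,0,-0.25,0,0,0],[0,0,-0.2,0,0,0],[0,0,0,0,0,0],[0,0,0,0,0,0]]]' 1
python3 -m crank '[[[0,0,0,0,0,0],[0,0,0,0,0,0],[0,0,0,0,0,0],[0,0,0,0,0,0],[0,0,0,0,0,0],[0,0,0,0,0,0],[0,0,0,0,0,0],[0,0,0,0,0,0]]]' 0.4 50
```

```text
time: 10.28
ee_pos: [0.4454, -0.0222, 0.0388]
tcp_rot: [-179.9, -0.1, -0.0]
wrist_force: [0.3, -0.4, 0.0]
opening: 0.0857
grasp_force: 0.0
time: 10.95
ee_pos: [0.4455, -0.0223, 0.0391]
tcp_rot: [-179.9, -0.2, -0.0]
wrist_force: [-1.9, -0.6, 5.1]
opening: 0.0364
grasp_force: 49.9
```

```bash
python3 -m crank '[[[0,0,0,0,0,0],[0,0,0.1,0,0,0],[0,0,0.2,0,0,0],[0,0,0.4,0,0,0],[0,0,0.6,0,0,0],[0,0,0.6,0,0,0],[0,0,0.6,0,0,0],[0,0,0.6,0,0,0],[0,0,0.6,0,0,0],[0,0,0.6,0,0,0],[0,0,0.6,0,0,0],[0,0,0.6,0,0,0],[0,0,0.6,0,0,0],[0,0,0.3,0,0,0],[0,0,0.2,0,0,0],[0,0,0,0,0,0]]]' 0 60
python3 -m crank '[[[0.25,-0.45,0,0,0,0],[0.47,-0.85,0,0,0,0],[0.47,-0.85,0,0,0,0],[0.47,-0.85,0,0,0,0],[0.47,-0.85,0,0,0,0],[0.47,-0.85,0,0,0,0],[0.47,-0.85,0,0,0,0],[0.47,-0.85,0,0,0,0],[0.47,-0.85,0,0,0,0],[0.47,-0.85,0,0,0,0],[0.47,-0.85,0,0,0,0],[0.47,-0.85,0,0,0,0],[0.47,-0.85,0,0,0,0],[0.47,-0.85,0,0,0,0],[0.25,-0.45,0,0,0,0],[0,-0.04,0,0,0,0],[0,0,0,0,0,0],[0,0,0,0,0,0],[0,0,0,0,0,0]]]'
python3 -c "
from h import *
snap('scene','s7',(65,100,165,225),5);snap('top','t7',(350,130,430,230),5)
a=cv2.imread('pics/s7.png');b=cv2.imread('pics/t7.png');b=cv2.copyMakeBorder(b,0,600-b.shape[0],0,0,0) if b.shape[0]<600 else b
cv2.imwrite('pics/c7.png',np.hstack([a[:600],b[:600,:300]]));print(a.shape,b.shape)"
```

```text
time: 12.28
ee_pos: [0.4456, -0.0222, 0.1714]
tcp_rot: [-179.9, -0.2, -0.0]
wrist_force: [0.5, 0.3, -2.9]
opening: 0.0355
grasp_force: 60.2
time: 13.87
ee_pos: [0.5771, -0.2613, 0.1706]
tcp_rot: [-179.9, -0.1, 0.0]
wrist_force: [0.1, -0.0, -2.5]
opening: 0.0354
grasp_force: 60.5
(625, 500, 3) (600, 400, 3)
```

View pics/c7.png

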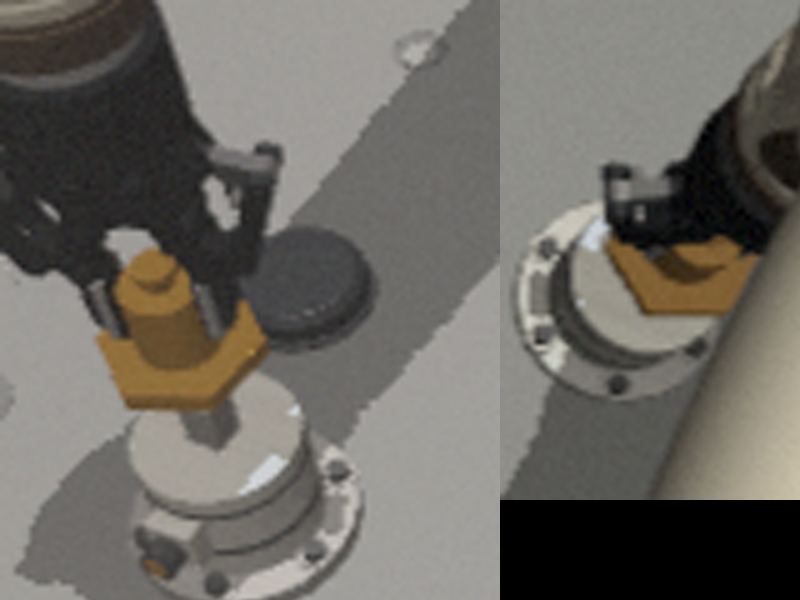

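The cap hangs mouth down above the cell in the scene view, flange corners at (97,340), (125,407), (207,410) and (268,345), with the drive root near (212,445). I'll compare those with the projected model.

```bash
python3 -c "
from h import *
s=cv2.imread('pics/s7_raw.png')[150:200,75:135]; r=cv2.resize(s,None,fx=10,fy=10,interpolation=cv2.INTER_CUBIC)
def D(p): return tuple(int(round(q)) for q in ((p[0]-75+.5)*10-.5,(p[1]-150+.5)*10-.5))
c=np.array([.5754,-.2613,.1316])
for dz,col in((0,(0,0,255)),(.010,(0,255,0))):
    pts=[c+np.array([.0381*np.cos(a),.0381*np.sin(a),dz]) for a in np.radians(np.arange(6)*60+30)]
    cv2.polylines(r,[np.array([D(proj('scene',p)) for p in pts])],True,col,1)
for z,rad,cc in((.048,.019,c),(.06,.01,c)):
    cv2.polylines(r,[np.array([D(proj('scene',c+[rad*np.cos(a),rad*np.sin(a),z])) for a in np.linspace(0,6.28,40)])],True,(255,0,0),1)
s=np.array([.5762,-.2618,.072])
cv2.polylines(r,[np.array([D(proj('scene',s+[.04*np.cos(a),.04*np.sin(a),0])) for a in np.linspace(0,6.28,60)])],True,(255,0,255),1)
cv2.imwrite('pics/o7.png',r)"
```

```text
(no output)
```

View pics/o7.png

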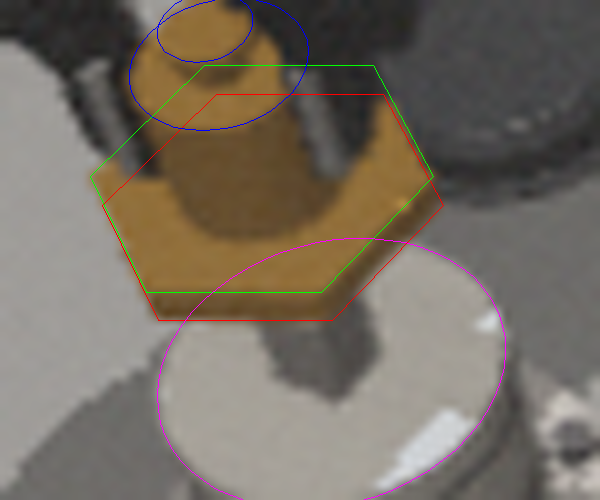

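The projected flange matches the image to within a pixel, and the cap sits within about 1 mm of the cell axis. I'll make a small correction and lower it until the drive enters the bore.

```bash
python3 -m crank '[[[0.04,-0.025,-0.2,0,0,0],[0,0,-0.3,0,0,0],[0,0,-0.3,0,0,0],[0,0,-0.2,0,0,0],[0,0,-0.15,0,0,0],[0,0,-0.1,0,0,0],[0,0,-0.1,0,0,0],[0,0,-0.1,0,0,0],[0,0,-0.1,0,0,0],[0,0,-0.1,0,0,0],[0,0,0,0,0,0],[0,0,0,0,0,0]]]'
```

```text
time: 14.97
ee_pos: [0.5782, -0.2625, 0.1375]
tcp_rot: [-179.9, -0.1, -0.0]
wrist_force: [-0.2, -0.5, -3.3]
opening: 0.036
grasp_force: 60.5
```

```bash
python3 -m crank '[[[0,0.02,-0.15,0,0,0],[0,0,-0.15,0,0,0],[0,0,-0.15,0,0,0],[0,0,-0.15,0,0,0],[0,0,-0.15,0,0,0],[0,0,-0.15,0,0,0],[0,0,-0.1,0,0,0],[0,0,-0.1,0,0,0],[0,0,-0.05,0,0,0],[0,0,-0.05,0,0,0],[0,0,0,0,0,0],[0,0,0,0,0,0]]]'
```

```text
time: 15.97
ee_pos: [0.5783, -0.2621, 0.1137]
tcp_rot: [-179.9, -0.1, -0.0]
wrist_force: [0.4, -0.2, -3.4]
opening: 0.0354
grasp_force: 60.5
```

Seating is expected at TCP z ≈ 0.111, so I'll creep down in 0.5 mm rows.

```bash
python3 -m crank '[[[0,0,-0.025,0,0,0],[0,0,-0.025,0,0,0],[0,0,-0.025,0,0,0],[0,0,-0.025,0,0,0],[0,0,0,0,0,0],[0,0,0,0,0,0]]]'
python3 -m crank '[[[0,0,-0.02,0,0,0],[0,0,-0.02,0,0,0],[0,0,0,0,0,0],[0,0,0,0,0,0]]]'
```

```text
time: 16.47
ee_pos: [0.5783, -0.262, 0.1116]
tcp_rot: [-179.9, -0.1, -0.0]
wrist_force: [-0.2, -0.1, -2.9]
opening: 0.036
grasp_force: 60.5
time: 16.8
ee_pos: [0.5783, -0.2621, 0.1112]
tcp_rot: [-179.9, -0.1, -0.0]
wrist_force: [-0.9, 0.5, 1.1]
opening: 0.0359
grasp_force: 61.0
```

Contact: the wrist force changed from -3 to +1 N at the expected height. Now release.

```bash
python3 -m crank '[[[0,0,0,0,0,0],[0,0,0,0,0,0],[0,0,0,0,0,0],[0,0,0,0,0,0],[0,0,0,0,0,0],[0,0,0,0,0,0]]]' 0.8 20
python3 -m crank '[[[0,0,0.1,0,0,0],[0,0,0.3,0,0,0],[0,0,0.5,0,0,0],[0,0,0.6,0,0,0],[0,0,0.6,0,0,0],[0,0,0.6,0,0,0],[0,0,0.6,0,0,0],[0,0,0.6,0,0,0],[0,0,0.6,0,0,0],[0,0.8,0.6,0,0,0],[0,1,0.3,0,0,0],[0,1,0,0,0,0],[0,1,0,0,0,0],[0,1,0,0,0,0],[0,1,0,0,0,0],[0,1,0,0,0,0],[0,0.5,0,0,0,0],[0,0,0,0,0,0],[0,0,0,0,0,0]]]'
python3 -c "
from h import *
snap('scene','s8');snap('top','t8')
def ov(n,x,y):
    im=cv2.imread(f'pics/{n[0]}8_raw.png')[y:y+50,x:x+40]; r=cv2.resize(im,None,fx=10,fy=10,interpolation=cv2.INTER_CUBIC)
    c=np.array([.5763,-.262,.072])
    for z in(0,.01):
        cv2.polylines(r,[np.array([((proj(n,c+[.0381*np.cos(a),.0381*np.sin(a),z])-[x,y]+.5)*10-.5).round().astype(int) for a in np.radians(np.arange(6)*60+30)])],True,(0,0,255) if z==0 else (0,255,0),1)
    return r
cv2.imwrite('pics/c8.png',np.hstack([ov('scene',88,155),ov('top',360,158)]))"
```

```text
time: 17.3
ee_pos: [0.5783, -0.2621, 0.1108]
tcp_rot: [-179.9, -0.1, -0.0]
wrist_force: [0.3, 0.5, 0.0]
opening: 0.0683
grasp_force: 0.0
time: 18.88
ee_pos: [0.5784, -0.1158, 0.2194]
tcp_rot: [-179.9, -0.2, 0.1]
wrist_force: [-0.2, -0.8, 0.1]
opening: 0.0685
grasp_force: 0.0
```

View pics/c8.png

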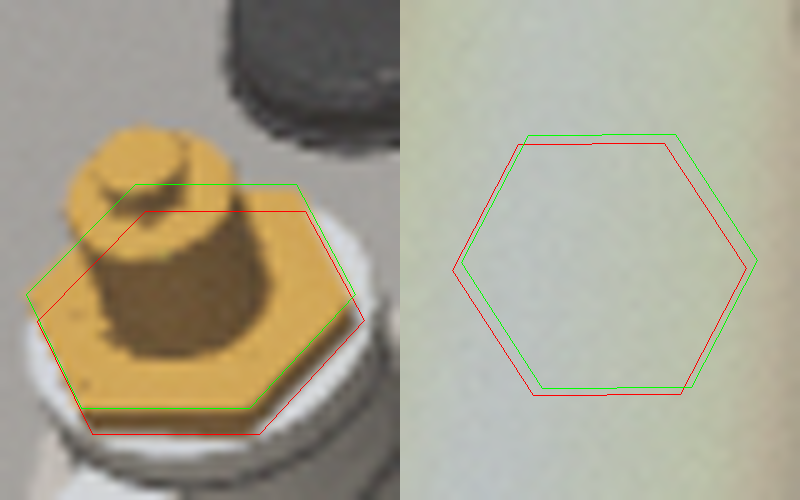

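The cap sits flat on the larger cell's top face: the flange matches the seated model in the scene view, and the gripper is clear. The arm blocks the top view. I'm handing the job in.

```bash
python3 -c "
from workcell import bot
print(bot.job_done())"
```

```text
the job is handed in; nothing more can be done
None
```

The cap was pushed over where it lay (it slid about 11 mm as it dropped onto its mouth), then picked up, lowered over the square drive and released with its flange flat on the larger cell's top face, checked in the scene view only because the arm blocked the top camera; the job was handed in at about 19 s, no verdict was returned, and I did not re-measure the loose items afterwards.

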